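# Swing the guide rail into line on the microscope stage plate

## Task

Fit the aluminium guide rail on the stage plate: with the rail still well askew on the plate's open side, bring its forked end up against the tall steel post until it bears firmly on it, then, keeping it pressed on the post, swing the rail about the post, past the sprung roller, until it lies in line, clamped between post and roller. Work gently, by feel, so that neither the post nor the stop pin is bent, let go of the rail, and leave the dish, the jar and the slide box where they are.

Things in the scene. Friction and masses are not known exactly. Their poses are not given: they have to be found in the camera images.
- plate: grey stage plate, fixed, 380 x 260 mm, 8 mm thick. Origin: centre of its underside. Its x axis is the direction in which the rail must lie; its y axis points to the open side, from which the rail is swung in (roughly towards the robot). The line from post to roller lies at y = -70 mm. An aluminium block 36 x 50 x 46 mm at x = 172, y = -70 mm houses the roller's spring.
- fulcrum: slotted foot let into the plate at x = -115, y = -70 mm, with the tall upright steel post (16 mm in diameter, 52 mm high). Origin: middle of the slot, at the plate's top face. The post is clamped fast in the slot anywhere up to 4 mm either way along the plate's x: where it stands is not measured, and must be felt or seen. It bends if the rail presses it with more than 15 N.
- stop: fixed upright steel stop pin, 12 mm in diameter, 40 mm high, at x = 85, y = -90.5 mm in the plate's frame: the side of the rail meets it (0.5 mm play) when the rail is in line. Origin: on its axis at the plate's top face. It bends if the rail presses it with more than 15 N.
- roller: upright plastic roller, 28 mm in diameter, 24 mm high, free to turn, on a plunger sprung towards the post. Origin: on its axis, at the plate's top face. It yields along the plate's +x, by up to 12 mm, with 3.6 N at first and 0.15 N more per mm; the rail in line holds it pressed back by 1 to 9 mm, by where the post stands.
- rail: loose aluminium guide rail, 28 mm wide, 25 mm high, about 0.22 kg, lying flat on the plate. Origin: centre of its underside; x runs along it from forked to plain end. Forked end: two upright lugs of 5 mm radius, centres at x = -110, y = +9 and -9 mm, take the post between them. Plain end: flat at x = +110 mm, corners rounded at 9 mm. It can be gripped across its width.
- rail_fork (a point): the point of the rail, on its underside at x = -119.4 mm, y = 0, where the post's axis lies when both lugs bear on the post
- dish: closed glass culture dish, 92 mm in diameter, 19 mm high, a bystander beyond the plate. Origin: centre of its underside.
- jar: white plastic reagent jar, 66 mm in diameter, 100 mm high, a bystander beside the plate. Origin: centre of its underside.
- slidebox: closed box for microscope slides, 87 x 57 x 32 mm, a bystander beside the plate. Origin: centre of its underside.
- line_end (a point): the roller's axis when not pressed, at the plate's top face, 238.4 mm along the plate's x from the middle of the fulcrum's slot. The rounded corner of the rail's plain end must ride over the roller here: this first resists (from 3 to 6 degrees off the line), then gives way, and close to the line the roller holds the rail.
There are look-alikes about, which are no part of the job. What is shaped like the rail but black or purple is not meant.

How it is judged:
On the way, in this order (a step that is already met when the one before it is completed fails the run):
1. the rail, still more than 17 degrees askew, bears on the post between its lugs with more than 3 N (contact force between rail and fulcrum above 3 N and horizontal distance between rail_fork and fulcrum below 0.008 m and angle between the x axis of rail and the x axis of plate, either way round above 0.3 rad), for 0.2 s.
2. swinging in, between 14 and 4 degrees from the line, the rail still bears on the post with more than 1 N (contact force between rail and fulcrum above 1 N and horizontal distance between rail_fork and fulcrum below 0.008 m and angle between the x axis of rail and the x axis of plate, either way round between 0.07 and 0.24 rad), for 0.1 s.
At the end, for the whole second after the job is handed in: the rail lies flat on the plate, within 0.03 rad of the line, forked end on the post (fork point within 8 mm of the middle of the slot), clamped (roller pressed with more than 1.5 N, post with more than 0.5 N), at rest and released (angle between the x axis of rail and the x axis of plate, either way round below 0.03 rad and horizontal distance between rail_fork and fulcrum below 0.008 m and contact force between rail and fulcrum above 0.5 N and contact force between rail and roller above 1.5 N and angle between rail's own z axis and vertical below 0.03 rad and linear speed of rail below 0.01 m/s and z of rail in the frame of plate below 0.012 m); the robot touches nothing.
It fails at once if the rail presses the post with more than 15 N (contact force between rail and fulcrum above 15 N).
It fails at once if the rail presses the stop pin with more than 15 N (contact force between rail and stop above 15 N).
It fails at once if a bystander is moved by more than 15 mm (distance of any of dish, jar, slidebox from where it was at the start of the episode above 0.015 m).
It also fails if it takes over 58 s, if anything falls off the work surface, if the arm or the gripper's body presses on something with over 40 N, if the wrist force passes 120 N, or if a joint passes its speed limit or range.

## Robot

A 6-joint arm with a two-finger parallel gripper is mounted at the origin on the work surface. World frame = base frame: x ahead of the robot, y to its left, z up, the work surface at z = 0. Lengths are in m, angles in rad, forces in N, time in s.
With the tool pointing down it reaches from about 0.35 to 0.775 m from the base axis. Payload 5.5 kg.
Tool frame: the origin (TCP) lies at the very end of the fingers, on their centre line; the grasp point (between the pads) lies 19 mm behind it (grip_point_offset is the distance from the TCP to the grasp point, in m); z points along the fingers, y is the direction in which the jaws open and shut (so a half turn about z gives the same grasp; the last joint's range is limited). The gripper opens to 85 mm and grips with 20 to 120 N. Pads are 22 mm wide; open, the fingers measure 114 mm over their backs; the gripper's body (76 mm by 85 mm) begins 54 mm behind the grasp point. The pads swing forward as they close: fully open they stand 13 mm farther back than shut.
Start: joints at [-1.341, 0.313, 0.046, 1.304, 0, 1.431], TCP at [0.208, -0.536, 0.231] pointing down, gripper open.
Joint ranges: [-2.76, 2.76], [-0.86, 1.69], [-1.03, 1.26], [-2.2, 2.34], [-1.47, 1.5], [-3.14, 3.14]. Speed limits (rad/s): [2.57, 2.57, 3.14, 3.14, 3.14, 3.14].

## Interface

Orientations are given as a unit quaternion [w, x, y, z].
In Python, from workcell import * gives the robot as it stands.
- The arm moves only by the shell command python3 -m crank 'ROWS' [OPENING] [FORCE]. ROWS is a JSON object of lists of equal length, an entry for each row: "travel": the shift along the tool's x, y, z in units of 40 mm (1.0 is 40 mm), a list of three; "turn": the turn about the tool's z in rad. In form: {"travel": [[x, y, z], ...], "turn": [turn, ...]}. A call has 1 to 5 rows; each row is the pose to reach, as a shift and turn from the pose commanded when the call began, along the tool's axes at that moment; what a row does not reach only later rows make up. A row lasts 1/12 s, in which the tool goes at most 41.7 mm and 7.16 degrees, less where a joint would pass 70% of its speed; a pose out of reach is approached as far as the arm can. A call with a gripper value outside its range is refused whole. OPENING is the finger opening in mm, from 0 to 85.4, set as the call begins (- or left out, the last holds). The fingers move at their own pace and stop on an object; FORCE is the grip in N (left out, the last holds). Time passes only in rows, so rows that repeat a pose let the fingers close. It gives the time, the measured TCP pose, the force and the opening at its end, in the units of the state.
- get_state(): the state, without advancing time (a new reading comes with each control period).
- read_camera(name): name is "scene" or "top" or "wrist"; returns a dict with "image" (384x512x3 uint8, red, green, blue), "K" (3x3 intrinsics, pixels), "R" (3x3) and "t" (3): a world point X has camera coordinates R X + t. Camera axes: x right, y down, z forward; pixel columns grow to the right and rows downward; lengths in m; the calibration is good to about 2 mm. A picture is of the moment at which its call begins. There is no depth.
- hand_in(): hands the job in, once; it reports no verdict.
The state is a dict: "clock": time; "joint_pos": joint angles; "qvel": joint speeds; "tau": joint torques, N m; "tcp_pos": TCP position; "orientation": TCP orientation; "wrist_force": force on the tool from outside, world axes, zero at the start; "ft_torque": the same for the moment, N m; "finger_gap": finger opening in m.
Only numpy, scipy, OpenCV 4.12 (cv2) and the standard library are available. Lean on these libraries where they do the work, as an engineer would, in place of code of your own. Each camera call takes 0.05 s, during which the arm holds its last target. There are 200 camera calls.

## Working session

There is one attempt and no reset: what is moved stays moved. The work goes in short steps, Python scripts to look and compute and a shell command to move; the robot and the scene stay as the last step left them, time stands still between calls to the robot, and variables do not carry over. Pictures are saved under pics/ and viewed, about 8 in all and at most 12, crops included, and the job is handed in when it is done.

```bash
ls; mkdir -p pics; python3 - <<'E'
from workcell import *
import cv2
print(get_state())
for n in ("top","scene"):
    c=read_camera(n); cv2.imwrite(f"pics/{n}0.png",c["image"][:,:,::-1]); print(n,c["K"],c["R"],c["t"])
E
```

```text
pics
{'clock': 0.0, 'joint_pos': array([-1.34057486e+00,  3.13987000e-01,  4.49675564e-02,  1.30360283e+00,
       -1.40849821e-06,  1.43119451e+00]), 'qvel': array([ 2.27353918e-04,  6.54193171e-04, -8.07826776e-04,  6.52106419e-05,
       -2.23640245e-03, -9.22644798e-04]), 'tau': array([ 2.81425209e-04, -4.80626500e+01,  2.98532009e+01,  1.93659071e-02,
        7.26173016e-05, -3.90054709e-06]), 'tcp_pos': array([ 0.20770445, -0.53561978,  0.23041183]), 'orientation': array([-9.12004268e-04,  9.82952089e-01,  1.83859610e-01, -4.20560280e-05]), 'wrist_force': array([-0.71639779, -0.0157302 , -0.093423  ]), 'ft_torque': array([-0.01292694, -0.00189171,  0.01198913]), 'finger_gap': 0.08536224378943298}
top [[459.11488127   0.         255.55885195]
 [  0.         459.11488127 192.03540528]
 [  0.           0.           1.        ]] [[-0.02602447 -0.99965134  0.00446434]
 [-0.98990683  0.02514792 -0.13947061]
 [ 0.13930971 -0.00804893 -0.99021615]] [0.05715424 0.55840481 0.93339162]
scene [[474.6554427    0.         263.69863521]
 [  0.         474.6554427  190.99601877]
 [  0.           0.           1.        ]] [[-0.06180298  0.99805863 -0.00770448]
 [ 0.86214373  0.04949423 -0.50424054]
 [-0.50288029 -0.03780594 -0.86352888]] [-0.01065225 -0.46355082  1.51261937]
```

View pics/top0.png

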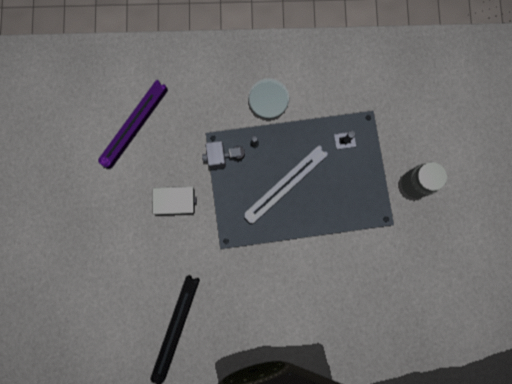

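View pics/scene0.png

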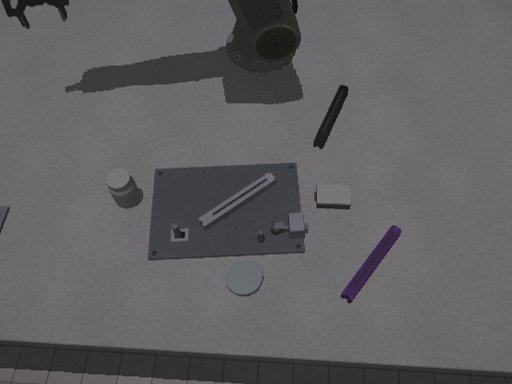

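Top view: the plate spans about (205–392, 110–248). The rail's fork is at (322,153) and its plain end at (250,217). The post is near (347,138), the roller at (236,153) and the stop at (254,141). The purple and black rails lie off the plate. Next I'll measure these.

```bash
cat > h.py <<'E'
from workcell import *
import cv2, numpy as np
def ray(c,uv,z):
    d=c["R"].T@np.linalg.solve(c["K"],np.array([uv[0],uv[1],1.0])); o=-c["R"].T@c["t"]
    return o+d*(z-o[2])/d[2]
def proj(c,X):
    p=c["K"]@(c["R"]@np.asarray(X)+c["t"]); return p[:2]/p[2]
E
python3 - <<'E'
from h import *
roi={"top":(200,105,400,255),"scene":(145,158,312,265)}
for n in roi:
    c=read_camera(n); im=c["image"]; x0,y0,x1,y1=roi[n]
    hsv=cv2.cvtColor(im,cv2.COLOR_RGB2HSV)
    g=im.astype(int).sum(2)/3
    print(n,"plate px",im[200,350] if n=="top" else im[190,180],"table",im[300,100],"rail",im[185,288] if n=="top" else im[200,238])
    m=((im[...,2].astype(int)-im[...,0])>4)&(g<110); m=m.astype(np.uint8); mm=np.zeros_like(m); mm[y0:y1,x0:x1]=m[y0:y1,x0:x1]
    mm=cv2.morphologyEx(mm,cv2.MORPH_CLOSE,np.ones((5,5)))
    ct=max(cv2.findContours(mm,cv2.RETR_EXTERNAL,cv2.CHAIN_APPROX_NONE)[0],key=cv2.contourArea)
    h=cv2.convexHull(ct); ap=cv2.approxPolyDP(h,6,True)[:,0]
    W=np.array([ray(c,p,.008) for p in h[:,0].astype(float)])[:,:2].astype(np.float32)
    r=cv2.minAreaRect(W*1000); print("plate rect",r,ap.tolist())
    cv2.imwrite(f"pics/{n}_crop.png",cv2.resize(im[y0:y1,x0:x1,::-1],None,fx=4,fy=4,interpolation=cv2.INTER_CUBIC))
    # rail
    b=np.zeros_like(m); b[y0:y1,x0:x1]=(g>95)[y0:y1,x0:x1]
    for q in cv2.findContours(b,cv2.RETR_EXTERNAL,cv2.CHAIN_APPROX_NONE)[0]:
        if cv2.contourArea(q)>300:
            W=np.array([ray(c,p,.033) for p in q[:,0].astype(float)])[:,:2].astype(np.float32)
            print("bright",cv2.boundingRect(q),cv2.minAreaRect(W*1000))
E
```

```text
top plate px [62 68 74] table [123 122 121] rail [139 140 148]
plate rect ((592.251953125, -45.128631591796875), (259.47357177734375, 392.9623107910156), 6.368343830108643) [[373, 111], [393, 224], [220, 247], [202, 156], [206, 133]]
bright (200, 105, 200, 150) ((588.72265625, -54.76100158691406), (436.1322326660156, 323.7789306640625), 88.5953598022461)
scene plate px [62 65 70] table [106 104 107] rail [104 103 112]
plate rect ((607.8018188476562, -41.5701904296875), (284.6027526855469, 391.8892517089844), 6.265457630157471) [[295, 163], [304, 251], [258, 264], [148, 258], [156, 169]]
bright (145, 158, 167, 107) ((607.8518676757812, -47.17857360839844), (298.3043212890625, 439.3861083984375), 3.2427611351013184)
```

View pics/top_crop.png

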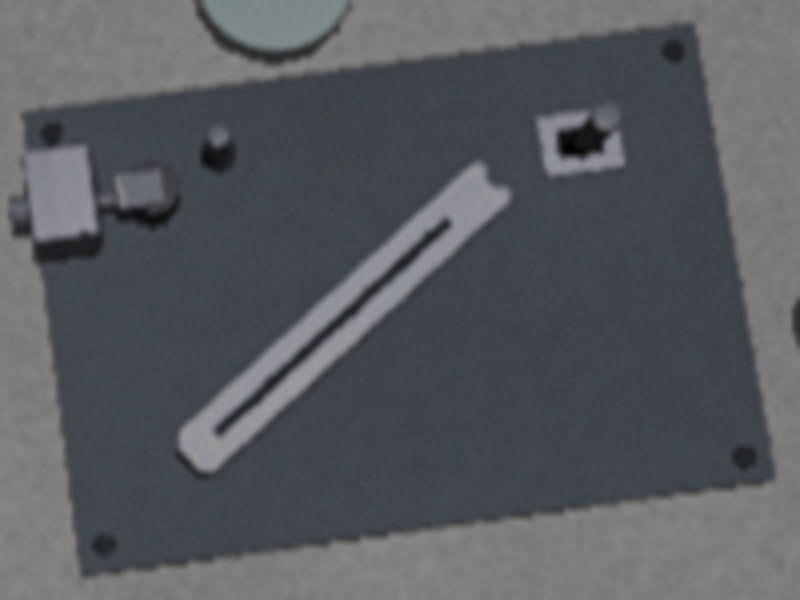

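Crop: plate corners at (22,113), (693,24), (775,480) and (82,577). The post top is at (607,113), and the rail's lugs are at (480,165) and (508,195).

```bash
cat > meas.py <<'E'
from h import *
roi={"top":(195,100,405,260),"scene":(140,153,317,270)}
def blob(b,seed):
    n,l=cv2.connectedComponents(b.astype(np.uint8),connectivity=4); return (l==l[seed[1],seed[0]]).astype(np.uint8)
def cont(m): return max(cv2.findContours(m,cv2.RETR_EXTERNAL,cv2.CHAIN_APPROX_NONE)[0],key=cv2.contourArea)
def lines(pts,quad):
    out=[]
    for i in range(4):
        a,b=quad[i],quad[(i+1)%4]; d=(b-a)/np.linalg.norm(b-a); nn=np.array([-d[1],d[0]]); L=np.linalg.norm(b-a)
        s=(pts-a)@d; e=(pts-a)@nn; k=(s>.12*L)&(s<.88*L)&(abs(e)<3.5)
        out.append(cv2.fitLine(pts[k].astype(np.float32),cv2.DIST_HUBER,0,.01,.01).ravel())
    return out
def inter(l,m):
    t=np.linalg.solve(np.array([l[:2],-m[:2]]).T,m[2:]-l[2:]); return l[2:]+t[0]*l[:2]
def up(im,r): x0,y0,x1,y1=r; return cv2.resize(im[y0:y1,x0:x1],None,fx=4,fy=4,interpolation=cv2.INTER_CUBIC)
def topx(p,r): return (np.asarray(p,float)+.5)/4-.5+np.array(r[:2])
E
python3 - <<'E'
from meas import *
quads={"top":[(206,133),(373.5,111),(393.5,225),(220.5,249)],"scene":[(156,168),(298,163),(304,253),(149,259)]}
seed={"top":(375,200),"scene":(180,190)}; rs={"top":(285,178),"scene":(222,211)}
for n in quads:
    c=read_camera(n); im=c["image"]; r=roi[n]; U=up(im,r).astype(int); g=U.sum(2)/3
    S=lambda p:tuple(((np.array(p)-r[:2])*4).astype(int))
    pm=blob(g<88,S(seed[n])); pc=topx(cont(pm)[:,0],r)
    q=np.array(quads[n],float)
    L=lines(pc,q); K=np.array([inter(L[i-1],L[i]) for i in range(4)])
    W=np.array([ray(c,p,.008)[:2] for p in K])*1000
    print(n,"corners",K.round(1).tolist(),W.round(1).tolist(),"sides",[round(float(np.linalg.norm(W[i]-W[i-1])),1) for i in range(4)],"centre",W.mean(0).round(1))
    for i in range(4): d=W[(i+1)%4]-W[i]; print("  edge ang",round(float(np.degrees(np.arctan2(d[1],d[0]))),2))
    print("seed val",g[S(rs[n])[::-1]])
    rm=blob(g>82,S(rs[n])); rc=topx(cont(rm)[:,0],r)
    Wr=np.array([ray(c,p,.033)[:2] for p in rc])*1000
    print("  rail",cv2.minAreaRect(Wr.astype(np.float32)),len(rc), rm.sum()/16)
E
```

```text
top corners [[205.1999969482422, 132.8000030517578], [372.8999938964844, 110.5], [393.29998779296875, 224.60000610351562], [220.10000610351562, 248.6999969482422]] [[700.1, 151.2], [742.1, -225.6], [485.3, -254.2], [443.0, 121.8]] sides [258.7, 379.1, 258.3, 378.3] centre [592.6 -51.7]
  edge ang -83.64
  edge ang -173.65
  edge ang 96.42
  edge ang 6.53
seed val 148.0
  rail ((577.534912109375, -21.91461181640625), (31.684385299682617, 227.24334716796875), 40.945823669433594) 763 1312.5625
scene corners [[154.60000610351562, 168.60000610351562], [295.29998779296875, 162.3000030517578], [305.79998779296875, 252.39999389648438], [147.10000610351562, 260.0]] [[487.2, -251.7], [445.6, 123.5], [705.2, 156.1], [747.2, -223.1]] sides [261.6, 377.5, 261.6, 381.5] centre [596.3 -48.8]
  edge ang 96.31
  edge ang 7.15
  edge ang -83.68
  edge ang -173.72
seed val 107.66666666666667
  rail ((577.330810546875, -19.451522827148438), (29.6451416015625, 224.718017578125), 41.20016860961914) 645 709.1875
```

View pics/scene_crop.png

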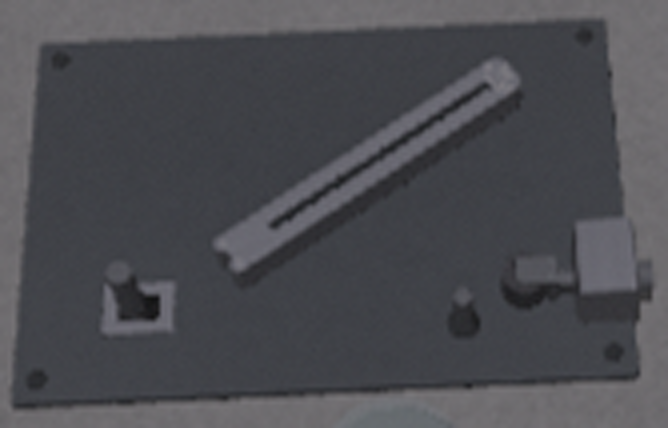

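```bash
cat > go.py <<'E'
import sys
from h import *
def head(s):
    w,x,y,z=s["orientation"]; return np.arctan2(2*(x*y+w*z),1-2*(y*y+z*z))
def go(x,y,z,hd,s=None):
    s=s or get_state(); h=head(s); d=np.array([x,y,z])-s["tcp_pos"]*1000
    t=np.array([d[0]*np.cos(h)+d[1]*np.sin(h), d[0]*np.sin(h)-d[1]*np.cos(h), -d[2]])/40
    turn=-((np.radians(hd)-h+np.pi)%(2*np.pi)-np.pi)
    print("t",round(float(s["clock"]),2),"tcp",(s["tcp_pos"]*1000).round(1),"head",round(float(np.degrees(h)),2),"F",s["wrist_force"].round(2),"gap",round(float(s["finger_gap"]*1000),1),"-> travel",t.round(3),"turn",round(float(turn),3))
if __name__=="__main__": go(*map(float,sys.argv[1:]))
E
python3 go.py 577.5 -21 150 131
python3 -c "
from meas import *
for n,p in (('top',topx((607,113),(200,105))),('scene',topx((120,270),(145,158)))):
    c=read_camera(n); P=ray(c,p,.060); print(n,P)
    C={'top':(.5926,-.0517),'scene':(.5963,-.0488)}[n]; a=np.radians(96.4); R=np.array([[np.cos(a),-np.sin(a)],[np.sin(a),np.cos(a)]]); print('post in plate',R.T@(P[:2]-C)*1000)
"
python3 -m crank '{"travel":[[13.28,-8.65,1],[13.28,-8.65,1],[13.28,-8.65,1],[13.28,-8.65,1],[13.28,-8.65,1]],"turn":[0,0,0,0,0]}' 60
python3 go.py 577.5 -21 150 131
```

```text
t 0.3 tcp [ 207.8 -536.   231. ] head 21.19 F [-0.76  0.62  0.36] gap 85.5 -> travel [13.272 -8.664  2.025] turn -1.917
top [ 0.67774049 -0.1626472   0.06      ]
post in plate [-119.74629256  -72.24272226]
scene [ 0.6758727 -0.1589026  0.06     ]
post in plate [-118.28631945  -66.80377941]
clock: 0.82
tcp_pos: [0.3299, -0.3659, 0.2182]
orientation: [0.0, 0.983, 0.183, 0.0]
wrist_force: [1.1, 0.3, -0.6]
finger_gap: 0.0597
t 0.82 tcp [ 329.9 -365.9  218.2] head 21.14 F [ 1.05  0.27 -0.63] gap 59.7 -> travel [ 8.883 -5.81   1.705] turn -1.917
```

```bash

python3 -m crank '{"travel":[[8.88,-5.81,1.2],[8.88,-5.81,1.2],[8.88,-5.81,1.2],[8.88,-5.81,1.2],[8.88,-5.81,1.2]],"turn":[0,0,0,0,0]}' >/dev/null
python3 go.py 577.5 -21 150 131
```

```text
t 1.23 tcp [ 450.7 -197.3  194.9] head 21.18 F [ 1.16 -1.12  0.07] gap 60.0 -> travel [ 4.549 -2.964  1.123] turn -1.917
```

```bash

python3 -m crank '{"travel":[[4.55,-2.96,1],[4.55,-2.96,1],[4.55,-2.96,1],[4.55,-2.96,1],[4.55,-2.96,1]],"turn":[0,0,0,0,0]}' >/dev/null
for i in 1 2 3; do python3 -m crank '{"travel":[[0,0,0],[0,0,0],[0,0,0],[0,0,0],[0,0,0]],"turn":[-0.63,-0.63,-0.63,-0.63,-0.63]}' >/dev/null; done
python3 go.py 577.5 -21 150 131
```

```text
t 2.9 tcp [569.6 -32.9 157. ] head 128.97 F [ 0.5   0.01 -0.06] gap 60.0 -> travel [0.106 0.341 0.176] turn -0.035
```

```bash

python3 -m crank '{"travel":[[0.1,0.34,0.1],[0.1,0.34,0.1],[0.1,0.34,0.1],[0.1,0.34,0.1]],"turn":[-0.035,-0.035,-0.035,-0.035]}' >/dev/null
python3 - <<'E'
from h import *
c=read_camera("wrist"); im=c["image"].copy()
a=np.radians(131); u=np.array([np.cos(a),np.sin(a)])
for d in (-119.4,0,110):
    p=proj(c,[*(np.array([577.5,-21])+d*u)/1000,.033]); print(d,p); cv2.circle(im,tuple(int(v) for v in p),3,(255,0,0),1)
P=proj(c,[.6768,-.1608,.060]);print("post",P); cv2.circle(im,tuple(int(v) for v in P),4,(255,0,0),1)
cv2.imwrite("pics/w1.png",im[:,:,::-1])
E
python3 go.py 577.5 -21 60 131
```

```text
-119.4 [255.38756211 294.76270286]
0 [254.47964143 190.6595926 ]
110 [253.44043122  71.50269114]
post [240.15392484 352.22996385]
t 3.28 tcp [577.6 -21.1 152.9] head 130.57 F [-0.56  0.05 -0.7 ] gap 59.9 -> travel [ 4.000e-03 -1.000e-03  2.322e+00] turn -0.008
```

View pics/w1.png

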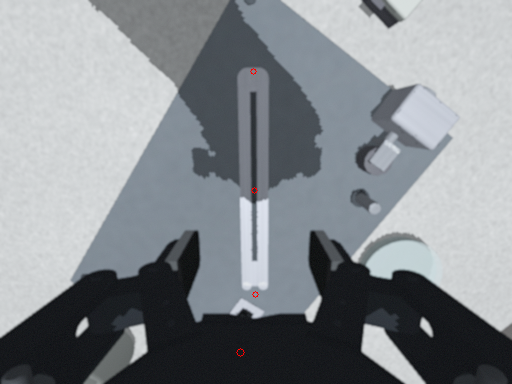

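Wrist view: the rail runs upright from (253,67) to (255,290). My predicted points match it to within about 2 mm, and the jaws straddle it centrally. I'll descend and grip.

```bash

python3 -m crank '{"travel":[[0,0,1],[0,0,2],[0,0,3],[0,0,3.4],[0,0,3.4]],"turn":[-0.008,-0.008,-0.008,-0.008,-0.008]}' >/dev/null
python3 go.py 577.5 -21 11 131
```

```text
t 3.7 tcp [573.5 -20.8  12.3] head 131.01 F [-1.4   0.64  0.13] gap 60.3 -> travel [-0.071  0.072  0.032] turn 0.0
```

```bash

python3 -m crank '{"travel":[[0,0,0],[0,0,0],[0,0,0]],"turn":[0,0,0]}' >/dev/null
python3 go.py 577.5 -21 11 131
python3 -m crank '{"travel":[[0,0,0],[0,0,0],[0,0,0],[0,0,0],[0,0,0]],"turn":[0,0,0,0,0]}' 20 35 >/dev/null
python3 go.py 577.5 -21 11 131
```

```text
t 3.95 tcp [579.7 -21.7  19.3] head 131.06 F [-0.27  0.06  0.32] gap 60.0 -> travel [ 0.048 -0.03   0.207] turn 0.001
t 4.37 tcp [578.7 -21.5  18.4] head 131.08 F [-0.66  0.29  6.42] gap 27.1 -> travel [ 0.028 -0.014  0.185] turn 0.001
```

```bash

python3 -m crank '{"travel":[[0,0,0],[0,0,0],[0,0,0]],"turn":[0,0,0]}' >/dev/null
python3 go.py 577.5 -21 11 131
python3 -m crank '{"travel":[[0,0,-0.02],[0,0,-0.02],[0,0,-0.02]],"turn":[0,0,0]}' >/dev/null
python3 go.py 577.5 -21 11 131
```

```text
t 4.62 tcp [578.7 -21.5  18.4] head 131.08 F [-0.79 -0.16  5.34] gap 27.5 -> travel [ 0.028 -0.014  0.185] turn 0.001
t 4.87 tcp [578.  -21.3  18.4] head 131.08 F [-0.55 -0.24  5.13] gap 27.6 -> travel [ 0.015 -0.004  0.185] turn 0.001
```

```bash

python3 -m crank '{"travel":[[0,0,-0.03],[0,0,-0.03],[0,0,-0.03]],"turn":[0,0,0]}' >/dev/null
python3 go.py 577.5 -21 11 131
python3 -m crank '{"travel":[[0,0,-0.03],[0,0,-0.03],[0,0,-0.03]],"turn":[0,0,0]}' >/dev/null
python3 go.py 577.5 -21 11 131
```

```text
t 5.12 tcp [577.1 -21.2  18.5] head 131.08 F [ 0.12  0.52 -1.4 ] gap 27.1 -> travel [-0.003  0.011  0.187] turn 0.001
t 5.37 tcp [577.5 -21.2  19.9] head 131.08 F [-0.2  -0.85 -1.99] gap 27.3 -> travel [0.004 0.004 0.223] turn 0.001
```

```bash

python3 go.py 585.4 -55.7 19.2 131.08
python3 -m crank '{"travel":[[-0.3,0.2,0.018],[-0.5,0.4,0.018],[-0.7,0.6,0.018],[-0.78,0.71,0.018],[-0.78,0.71,0.018]],"turn":[0,0,0,0,0]}' >/dev/null
python3 go.py 585.4 -55.7 19.2 131.08
```

```text
t 5.37 tcp [577.5 -21.2  19.9] head 131.08 F [-0.2  -0.85 -1.99] gap 27.3 -> travel [-0.78  -0.417  0.018] turn 0.0
t 5.78 tcp [620.8 -26.2  19.4] head 131.08 F [ 0.43 -0.44 -2.48] gap 27.3 -> travel [ 0.025 -1.151  0.004] turn 0.0
```

I typed that y shift before seeing the computed value, and its sign was wrong. The rail went through free space and touched nothing. Moving it back now.

```bash

python3 -m crank '{"travel":[[0,-0.3,0],[0,-0.6,0],[0.02,-0.9,0],[0.025,-1.15,0],[0.025,-1.15,0]],"turn":[0,0,0,0,0]}' >/dev/null
python3 -m crank '{"travel":[[0,0,0],[0,0,0]],"turn":[0,0]}' >/dev/null
python3 - <<'E'
from meas import *
from go import go
go(585.4,-55.7,19.2,131.08)
c=read_camera("top"); im=c["image"]
cv2.imwrite("pics/top2.png",cv2.resize(im[105:255,200:400,::-1],None,fx=4,fy=4,interpolation=cv2.INTER_CUBIC))
E
```

```text
t 6.37 tcp [584.4 -55.8  19.8] head 131.05 F [ 0.17 -0.11 -2.01] gap 27.1 -> travel [-0.014  0.021  0.016] turn -0.0
```

View pics/top2.png

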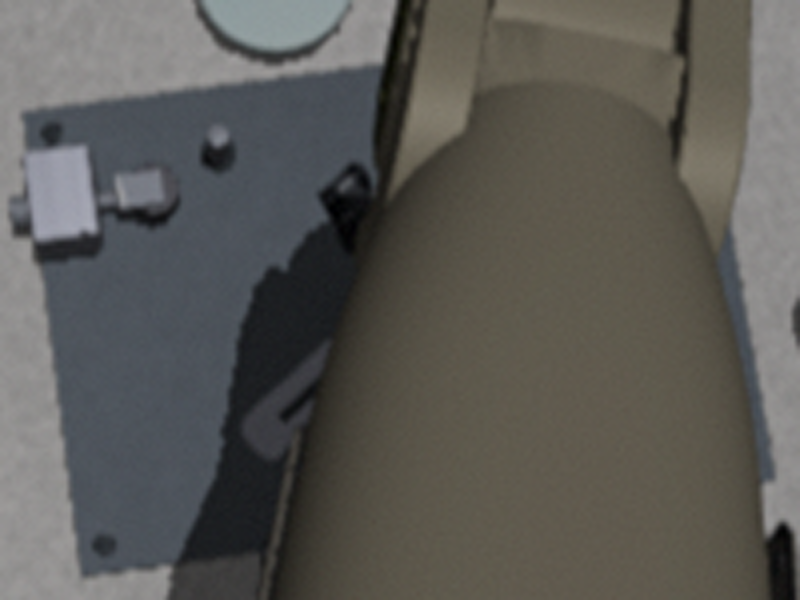

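The arm hides the fork in the top view, so I'll look from the scene camera, which faces the post.

```bash

python3 - <<'E'
from meas import *
c=read_camera("scene"); im=c["image"]
cv2.imwrite("pics/s2.png",cv2.resize(im[170:265,145:275,::-1],None,fx=6,fy=6,interpolation=cv2.INTER_CUBIC))
E
```

```text
(no output)
```

View pics/s2.png

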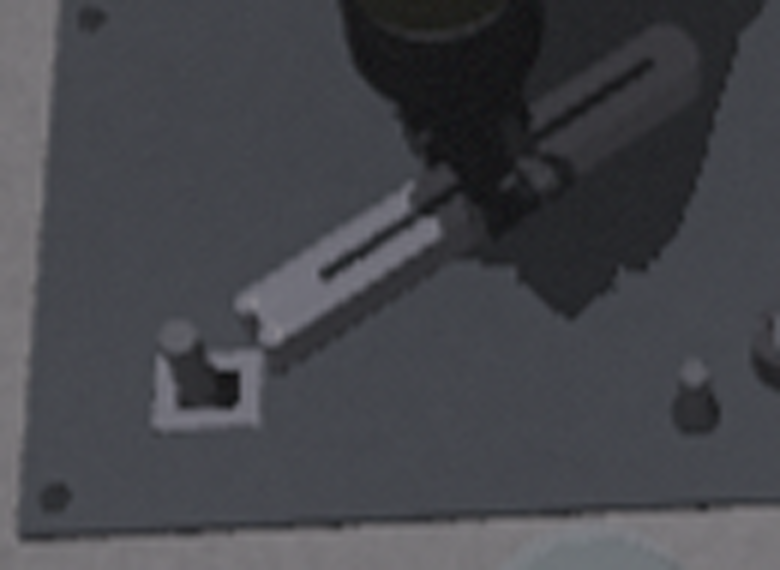

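Scene crop: the post's axis at rail height is at about (186,366), and the rail's axis extended from the fork at (258,318) passes through it. They're aligned, so I'll advance by feel.

```bash
cat > f.py <<'E'
from go import *
s=get_state(); h=head(s); u=np.array([np.cos(h),np.sin(h)]); v=np.array([np.sin(h),-np.cos(h)]); F=s["wrist_force"]
print("t %.2f tcp %s head %.2f Fx %.2f Fy %.2f Fz %.2f Mz %.2f gap %.1f"%(s["clock"],(s["tcp_pos"]*1000).round(2),np.degrees(h),F[:2]@u,F[:2]@v,F[2],s["ft_torque"][2],s["finger_gap"]*1000))
E
python3 f.py
python3 -m crank '{"travel":[[-0.1,0,0.01],[-0.2,0,0.01],[-0.3,0,0.01],[-0.3,0,0.01]],"turn":[0,0,0,0]}' >/dev/null
python3 f.py
```

```text
t 6.47 tcp [584.77 -55.48  19.73] head 131.09 Fx 0.27 Fy -0.25 Fz -1.44 Mz -0.01 gap 27.0
t 6.80 tcp [593.33 -65.38  19.16] head 131.06 Fx -0.64 Fy 0.01 Fz -2.06 Mz -0.01 gap 27.2
```

```bash

python3 -m crank '{"travel":[[-0.03,0,0],[-0.05,0,0],[-0.05,0,0]],"turn":[0,0,0]}' >/dev/null
python3 f.py
```

```text
t 7.05 tcp [593.52 -66.24  19.  ] head 131.08 Fx 1.11 Fy 0.31 Fz -2.73 Mz -0.03 gap 27.1
```

```bash

python3 -m crank '{"travel":[[-0.02,0,0],[-0.02,0,0]],"turn":[0,0]}' >/dev/null
python3 f.py
python3 -m crank '{"travel":[[-0.02,0,0],[-0.02,0,0]],"turn":[0,0]}' >/dev/null
python3 f.py
```

```text
t 7.22 tcp [594.   -66.79  19.09] head 131.08 Fx 0.68 Fy 0.45 Fz -3.15 Mz 0.01 gap 27.2
t 7.38 tcp [594.62 -67.41  19.17] head 131.08 Fx 0.62 Fy -0.13 Fz -2.96 Mz -0.06 gap 26.6
```

```bash

for i in 1 2 3; do python3 -m crank '{"travel":[[-0.025,0,0],[-0.025,0,0]],"turn":[0,0]}' >/dev/null
python3 f.py; done
```

```text
t 7.55 tcp [595.33 -68.21  19.15] head 131.08 Fx 0.13 Fy 0.93 Fz -2.24 Mz 0.03 gap 27.0
t 7.72 tcp [595.96 -69.01  19.11] head 131.07 Fx -0.58 Fy 0.51 Fz -2.23 Mz -0.04 gap 27.0
t 7.88 tcp [596.67 -69.76  19.13] head 131.08 Fx 0.15 Fy 0.03 Fz -1.80 Mz -0.01 gap 27.1
```

```bash

for i in 1 2; do python3 -m crank '{"travel":[[-0.02,0,0],[-0.02,0,0]],"turn":[0,0]}' >/dev/null
python3 f.py; done
```

```text
t 8.05 tcp [597.13 -70.34  19.1 ] head 131.08 Fx -0.96 Fy -0.88 Fz -2.24 Mz 0.01 gap 27.3
t 8.22 tcp [597.66 -70.9   19.11] head 131.08 Fx -0.68 Fy 0.12 Fz -2.08 Mz -0.03 gap 27.2
```

```bash

for i in 1 2; do python3 -m crank '{"travel":[[-0.02,0,0],[-0.02,0,0]],"turn":[0,0]}' >/dev/null
python3 f.py; done
```

```text
t 8.38 tcp [598.16 -71.53  19.1 ] head 131.08 Fx 1.22 Fy 0.06 Fz -2.50 Mz -0.02 gap 27.0
t 8.55 tcp [598.71 -72.13  19.12] head 131.08 Fx 1.07 Fy 0.41 Fz -2.15 Mz 0.01 gap 27.4
```

```bash

python3 -m crank '{"travel":[[-0.02,0,0],[-0.02,0,0]],"turn":[0,0]}' >/dev/null
python3 f.py
```

```text
t 8.72 tcp [599.24 -72.75  19.1 ] head 131.07 Fx -0.87 Fy 0.39 Fz -1.96 Mz -0.03 gap 27.3
```

```bash

python3 -m crank '{"travel":[[-0.02,0,0],[-0.02,0,0]],"turn":[0,0]}' >/dev/null
python3 f.py
```

```text
t 8.88 tcp [599.76 -73.36  19.12] head 131.08 Fx 0.19 Fy -0.64 Fz -2.56 Mz -0.02 gap 27.7
```

```bash

python3 -m crank '{"travel":[[-0.02,0,0],[-0.02,0,0]],"turn":[0,0]}' >/dev/null
python3 f.py
```

```text
t 9.05 tcp [600.29 -73.96  19.09] head 131.08 Fx 0.72 Fy 0.38 Fz -2.56 Mz -0.03 gap 26.9
```

```bash

python3 -m crank '{"travel":[[-0.02,0,0],[-0.02,0,0]],"turn":[0,0]}' >/dev/null
python3 f.py
python3 - <<'E'
from meas import *
c=read_camera("scene"); im=c["image"]
cv2.imwrite("pics/s3.png",cv2.resize(im[200:260,155:235,::-1],None,fx=9,fy=9,interpolation=cv2.INTER_CUBIC))
E
```

```text
t 9.22 tcp [600.45 -74.22  18.99] head 131.09 Fx 1.37 Fy 0.44 Fz -1.27 Mz 0.02 gap 27.2
```

View pics/s3.png

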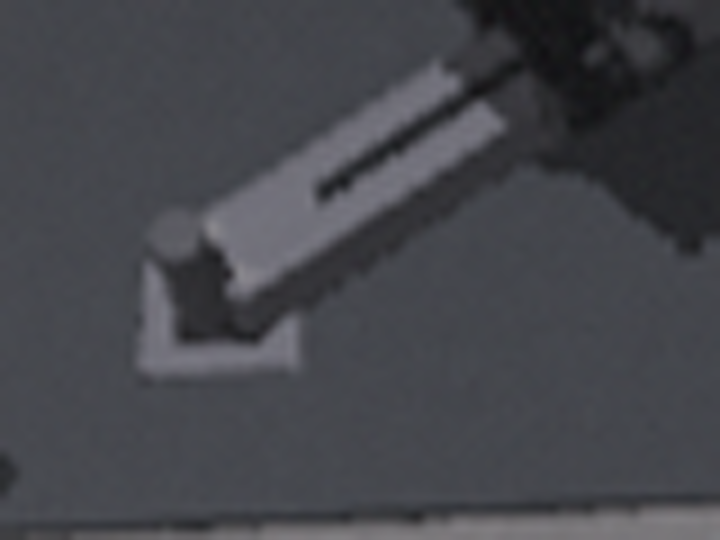

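Scene crop: the lugs at (215,225) and (240,290) meet the post's shank between them. Contact is starting: the tool moved 0.3 mm for 0.8 mm commanded. I'll press on in small steps.

```bash

python3 -m crank '{"travel":[[-0.01,0,0],[-0.01,0,0]],"turn":[0,0]}' >/dev/null
python3 f.py
```

```text
t 9.43 tcp [600.4  -74.26  18.89] head 131.10 Fx 2.62 Fy 1.11 Fz -1.10 Mz -0.03 gap 27.3
```

```bash

python3 -m crank '{"travel":[[-0.015,0,0],[-0.015,0,0]],"turn":[0,0]}' >/dev/null
python3 f.py
```

```text
t 9.60 tcp [600.38 -74.33  18.77] head 131.11 Fx 5.18 Fy 0.14 Fz -0.67 Mz 0.02 gap 26.9
```

```bash

python3 -m crank '{"travel":[[-0.015,0,0],[-0.015,0,0]],"turn":[0,0]}' >/dev/null
python3 f.py
```

```text
t 9.77 tcp [600.39 -74.37  18.71] head 131.13 Fx 6.34 Fy 0.15 Fz -0.87 Mz 0.09 gap 26.7
```

```bash

python3 -m crank '{"travel":[[0,0,0],[0,0,0],[0,0,0],[0,0,0]],"turn":[0,0,0,0]}' >/dev/null
python3 f.py
python3 -m crank '{"travel":[[-0.001,0.087,0],[-0.005,0.174,0],[-0.005,0.174,0]],"turn":[0.03,0.06,0.06]}' >/dev/null
python3 f.py
```

```text
t 10.10 tcp [600.37 -74.36  18.67] head 131.13 Fx 6.87 Fy 0.39 Fz -0.52 Mz 0.04 gap 27.1
t 10.35 tcp [605.96 -69.81  18.65] head 127.62 Fx 6.01 Fy -0.95 Fz -0.97 Mz -0.01 gap 27.1
```

```bash

python3 -m crank '{"travel":[[-0.001,0.087,0],[-0.005,0.174,0],[-0.012,0.261,0],[-0.021,0.347,0],[-0.021,0.347,0]],"turn":[0.03,0.06,0.09,0.12,0.12]}' >/dev/null
python3 f.py
```

```text
t 10.77 tcp [617.47 -62.03  18.52] head 120.73 Fx 5.02 Fy -1.40 Fz -0.81 Mz -0.11 gap 27.2
```

```bash

python3 -m crank '{"travel":[[-0.006,0.087,0],[-0.01,0.174,0],[-0.017,0.261,0],[-0.026,0.347,0],[-0.026,0.347,0]],"turn":[0.03,0.06,0.09,0.12,0.12]}' >/dev/null
python3 f.py
```

```text
t 11.18 tcp [629.85 -55.66  18.45] head 113.85 Fx 5.47 Fy -1.40 Fz 0.44 Mz -0.23 gap 27.2
```

```bash

python3 -m crank '{"travel":[[-0.003,0.087,0],[-0.007,0.174,0],[-0.013,0.261,0],[-0.022,0.347,0],[-0.022,0.347,0]],"turn":[0.03,0.06,0.09,0.12,0.12]}' >/dev/null
python3 f.py
python3 -m crank '{"travel":[[-0.0,0,0],[-0.0,0,0]],"turn":[0,0]}' >/dev/null
python3 f.py
```

```text
t 11.60 tcp [642.98 -50.86  18.46] head 106.96 Fx 5.87 Fy -1.70 Fz -0.84 Mz -0.31 gap 27.0
t 11.77 tcp [642.7  -50.93  18.47] head 107.04 Fx 6.48 Fy -1.57 Fz -1.41 Mz -0.26 gap 27.0
```

```bash

python3 -m crank '{"travel":[[0.006,0.058,0],[0.004,0.116,0],[0.004,0.116,0]],"turn":[0.02,0.04,0.04]}' >/dev/null
python3 f.py
```

```text
t 12.02 tcp [647.31 -49.64  18.48] head 104.68 Fx 5.56 Fy -2.81 Fz 0.26 Mz -0.27 gap 26.9
```

```bash

python3 -m crank '{"travel":[[0.003,0.058,0],[0.001,0.116,0],[0.001,0.116,0]],"turn":[0.02,0.04,0.04]}' >/dev/null
python3 f.py
```

```text
t 12.27 tcp [651.84 -48.57  18.47] head 102.38 Fx 4.60 Fy -1.91 Fz 0.28 Mz -0.29 gap 27.3
```

```bash

python3 -m crank '{"travel":[[0.003,0.058,0],[0.003,0.058,0]],"turn":[0.02,0.02]}' >/dev/null
python3 f.py
```

```text
t 12.43 tcp [654.09 -48.09  18.51] head 101.24 Fx 4.27 Fy -3.32 Fz -1.62 Mz -0.28 gap 27.0
```

```bash

python3 -m crank '{"travel":[[0.002,0.058,0],[0.002,0.058,0]],"turn":[0.02,0.02]}' >/dev/null
python3 f.py
```

```text
t 12.60 tcp [656.39 -47.67  18.52] head 100.10 Fx 3.96 Fy -3.11 Fz -0.98 Mz -0.34 gap 27.1
```

```bash

python3 -m crank '{"travel":[[0,0.044,0],[0,0.044,0]],"turn":[0.015,0.015]}' >/dev/null
python3 f.py
```

```text
t 12.77 tcp [657.87 -47.48  18.53] head 99.27 Fx 4.74 Fy -4.45 Fz -0.70 Mz -0.25 gap 27.0
```

```bash

python3 -m crank '{"travel":[[0,0.044,0],[0,0.044,0]],"turn":[0.015,0.015]}' >/dev/null
python3 f.py
```

```text
t 12.93 tcp [659.67 -47.21  18.51] head 98.40 Fx 4.70 Fy -4.08 Fz -0.71 Mz -0.34 gap 26.9
```

```bash

python3 -m crank '{"travel":[[0,0.044,0],[0,0.044,0]],"turn":[0.015,0.015]}' >/dev/null
python3 f.py
```

```text
t 13.10 tcp [661.51 -46.97  18.52] head 97.53 Fx 4.68 Fy -4.01 Fz -0.89 Mz -0.45 gap 27.1
```

```bash

python3 -m crank '{"travel":[[0,0.03,0],[0,0.03,0],[0,0.03,0]],"turn":[0.01,0.01,0.01]}' >/dev/null
python3 f.py
```

```text
t 13.35 tcp [662.59 -46.83  18.52] head 96.99 Fx 5.46 Fy -2.55 Fz -1.66 Mz -0.44 gap 27.2
```

```bash

python3 -m crank '{"travel":[[0.01,0.02,0],[0.01,0.02,0],[0.01,0.02,0]],"turn":[0.007,0.007,0.007]}' >/dev/null
python3 f.py
python3 - <<'E'
from meas import *
c=read_camera("scene"); im=c["image"]
cv2.imwrite("pics/s4.png",cv2.resize(im[190:260,155:310,::-1],None,fx=5,fy=5,interpolation=cv2.INTER_CUBIC))
E
```

```text
t 13.60 tcp [663.48 -46.69  18.54] head 96.58 Fx 2.74 Fy -4.41 Fz -1.44 Mz -0.45 gap 26.8
```

View pics/s4.png

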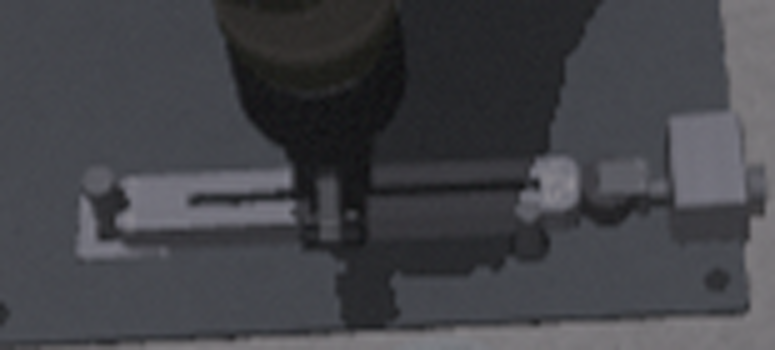

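The rail lies in line with the post at its fork and the roller and stop at its far end. Fy of -4 N with Mz of -0.45 points to a side load at the fork, so I'll relieve it before letting go.

```bash

python3 -m crank '{"travel":[[0,-0.015,0],[0,-0.015,0],[0,-0.015,0]],"turn":[0,0,0]}' >/dev/null
python3 f.py
python3 -m crank '{"travel":[[0,-0.01,0],[0,-0.01,0],[0,-0.01,0]],"turn":[0.002,0.002,0.002]}' >/dev/null
python3 f.py
```

```text
t 13.90 tcp [663.27 -46.74  18.54] head 96.60 Fx 3.84 Fy -3.01 Fz -3.07 Mz -0.32 gap 26.6
t 14.15 tcp [663.3  -46.72  18.59] head 96.50 Fx 4.01 Fy -2.13 Fz -4.16 Mz -0.27 gap 27.0
```

```bash

python3 -m crank '{"travel":[[0.01,-0.02,0.015],[0.01,-0.02,0.015],[0.01,-0.02,0.015]],"turn":[0.002,0.002,0.002]}' >/dev/null
python3 f.py
python3 -m crank '{"travel":[[0.01,-0.01,0.02],[0.01,-0.01,0.02],[0.01,-0.01,0.02]],"turn":[0,0,0]}' >/dev/null
python3 f.py
```

```text
t 14.40 tcp [663.3  -46.75  18.57] head 96.38 Fx 4.86 Fy 0.26 Fz -4.06 Mz -0.08 gap 26.9
t 14.65 tcp [663.31 -46.73  18.49] head 96.36 Fx 3.22 Fy -0.35 Fz 1.08 Mz -0.05 gap 27.0
```

```bash

python3 -m crank '{"travel":[[0.01,0,0],[0.02,0,0],[0.02,0,0],[0.02,0,0]],"turn":[0,0,0,0]}' >/dev/null
python3 f.py
python3 -m crank '{"travel":[[0,0,0],[0,0,0],[0,0,0],[0,0,0],[0,0,0]],"turn":[0,0,0,0,0]}' 48 20 >/dev/null
python3 f.py
```

```text
t 14.98 tcp [663.29 -46.65  18.43] head 96.33 Fx -2.13 Fy 0.49 Fz 1.48 Mz 0.00 gap 26.9
t 15.40 tcp [662.2  -45.58  17.62] head 96.36 Fx 0.50 Fy 0.31 Fz 0.94 Mz -0.04 gap 48.0
```

Released. I'll raise the tool and check.

```bash

python3 -m crank '{"travel":[[0,0,-0.3],[0,0,-0.8],[0,0,-1.6],[0,0,-2.5],[0,0,-3.4]],"turn":[0,0,0,0,0]}' >/dev/null
python3 -m crank '{"travel":[[-1,-1,0],[-2,-2,0],[-3,-3,0],[-4,-4,0],[-5,-5,0]],"turn":[0,0,0,0,0]}' >/dev/null
python3 f.py
python3 - <<'E'
from meas import *
c=read_camera("scene"); im=c["image"]
cv2.imwrite("pics/s5.png",cv2.resize(im[190:260,155:310,::-1],None,fx=5,fy=5,interpolation=cv2.INTER_CUBIC))
c=read_camera("top"); im=c["image"]
cv2.imwrite("pics/t5.png",cv2.resize(im[105:255,200:400,::-1],None,fx=4,fy=4,interpolation=cv2.INTER_CUBIC))
E
```

```text
t 16.23 tcp [ 531.09 -209.41  155.  ] head 96.41 Fx -0.56 Fy 0.71 Fz 0.70 Mz 0.02 gap 47.9
```

View pics/s5.png

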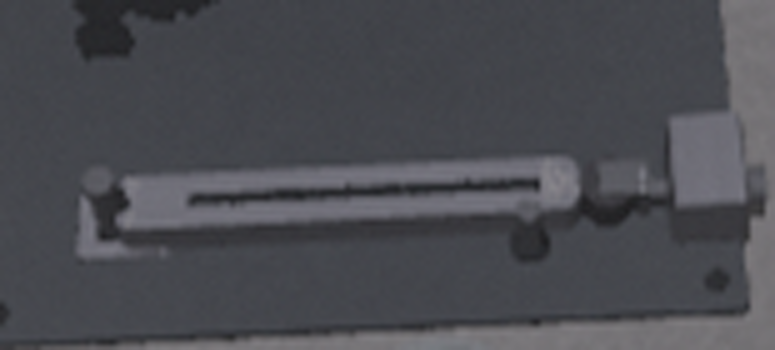

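View pics/t5.png

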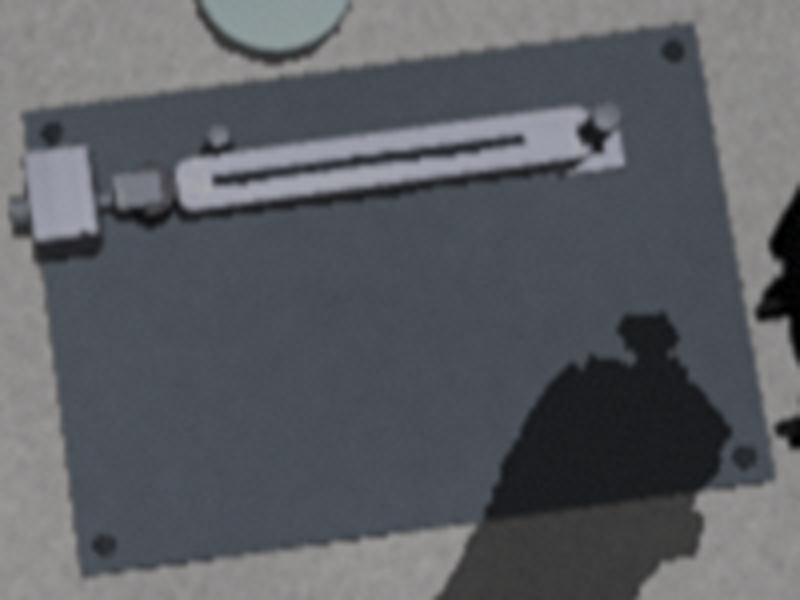

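Both views show the rail in line, its fork on the post, its plain end on the roller and the stop at its side. I'll check the angle and the roller shift numerically.

```bash

python3 - <<'E'
from meas import *
for n,rs,pl in (("top",(300,139),(221,143,244,163)),("scene",(215,229),(267,219,287,236))):
    c=read_camera(n); im=c["image"]; r=roi[n]; U=up(im,r).astype(int); g=U.sum(2)/3
    s=tuple(((np.array(rs)-r[:2])*4).astype(int))
    for th in (95,105):
        rc=topx(cont(cv2.morphologyEx(blob(g>th,s),cv2.MORPH_OPEN,np.ones((25,25))))[:,0],r); W=np.array([ray(c,p,.033)[:2] for p in rc],np.float32)*1000
        print(n,"rail",cv2.minAreaRect(W))
    old=cv2.imread(f"pics/{n}0.png",0).astype(np.float32); new=cv2.cvtColor(im,cv2.COLOR_RGB2GRAY).astype(np.float32)
    # plunger: edge-on part of roller carriage, template match with subpixel upsampling
    x0,y0,x1,y1=pl; k=8; p=cv2.resize(old[y0+4:y1-4,x0+5:x1-5],None,fx=k,fy=k,interpolation=cv2.INTER_CUBIC); q=cv2.resize(new[y0:y1,x0:x1],None,fx=k,fy=k,interpolation=cv2.INTER_CUBIC)
    m=cv2.minMaxLoc(cv2.matchTemplate(q,p,cv2.TM_CCOEFF_NORMED)); print("  carriage shift px",m[3][0]/k-5,m[3][1]/k-4,"score",m[1])
E
```

```text
top rail ((673.8661499023438, -135.7613525390625), (32.99454116821289, 30.619304656982422), 88.57970428466797)
top rail ((673.8316040039062, -137.09445190429688), (29.20440101623535, 29.507946014404297), 88.57193756103516)
  carriage shift px -0.25 0.0 score 0.9903749823570251
scene rail ((586.9576416015625, -46.356475830078125), (302.3870849609375, 375.13299560546875), 6.303727149963379)
scene rail ((587.3090209960938, -46.55717468261719), (303.00701904296875, 377.03387451171875), 6.273548126220703)
  carriage shift px 0.625 0.0 score 0.9837895631790161
```

The roller carriage has moved about 1 mm along plate +x in both views, as expected for a post at its far setting. The rail's groove is within about 0.01 rad of the plate edge. Handing in.

```bash
python3 -c "
from workcell import *
print(hand_in()); print(get_state()['clock'])"
```

```text
the job is handed in; nothing more can be done
None
the job is handed in; nothing more can be done
```

The rail is in place, clamped between post and roller and released, and I handed the job in at about 16 s of the 58 s allowed. No verdict was reported.

**What I did:** I gripped the rail at mid-length and lifted it just enough to take its weight off the plate. At 34° askew I pushed its fork onto the post until the wrist felt about 6–7 N, and held that for about 0.3 s. I then swung it about the post with 3–6.5 N of push along the rail. Close to the line I eased off a side load of about 4 N at the fork, then opened the jaws and backed away.

**Last checks:**
- **In line:** the tool heading at release was 96.33°, against 96.4° measured for the plate. In the top view the groove lies about 0.01 rad off the plate edge.
- **Seated:** both views show the fork on the post, the plain end on the roller and the stop pin alongside the rail.
- **Roller pressed:** its carriage moved about 0.5 mm in the top view and 1.5 mm in the scene view. That fits a post standing about 4 mm from the middle of its slot, the lightest clamping the fixture allows.
- **Bystanders:** the arm was not seen or felt to touch the dish, jar or slide box, but I did not measure their positions again.

**What went wrong or disagreed:**
- One move before contact was typed with the wrong y sign. It went through free space and I reversed it.
- My automatic contour measurement of the rail failed in its final position, so the final angle rests on the tool heading and the groove.
- The forces on the post and roller were never measured directly, only inferred from the wrist sensor, which has about 1 N of noise.

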